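Find the stamped crate and push it to dispatch

TASK

One of the two closed wooden crates on the bench is stamped with a red ring underneath: push both crates over towards the robot, each onto its side, so that their bases show on the side away from the robot. Then push the stamped one across the bench, still on its side, until it lies wholly on the green dispatch lane. All is done by pushing, never lift a crate; leave the bare one lying off the lane where it came down, and everything else where it is.

Things in the scene. Friction and masses are not known exactly. Their poses are not given: they have to be found in the camera images.
- crate_stamped: the crate with the stamp (red ring 72 mm across, red dot) on its base, hidden as it stands left or right of the lane. Closed, pale boards, 100 mm deep (its x), 120 wide (y), 115 tall (z), 0.35 to 0.75 kg, too wide to grip, on 8 mm skids. Origin: centre of underside. z up, x away from the robot (within 16 degrees). Tipped towards the robot: z points at the robot, x up, base faces away from it.
- crate_stamped_mid (a point): centre of the stamped crate, 57.5 mm above its underside; 50 mm above the bench once it lies on its side. Axes as the crate's.
- crate_stamped_heel (a point): middle of the stamped crate's bottom edge towards the robot, 50 mm along its -x from the underside's centre. Pushed towards the robot near the top of its far face (90 mm up or more), the crate tips about this edge, which stays on the bench, rather than slides; past about 41 degrees it falls onto its side by itself.
- crate_plain: the other crate, on the other side of the lane: alike in size, mass range, look, origin, axes and behaviour, except that its base is bare wood.
- crate_plain_mid (a point): centre of the bare crate, as for the stamped one.
- crate_plain_heel (a point): middle of the bare crate's bottom edge towards the robot, as for the stamped one.
- lane: dispatch lane: a flat strip painted green with yellow edge lines on the bench, 500 mm long (its x, running away from the robot) and 180 mm wide (its y) over the yellow lines, no height. Origin: its centre. It lies between the crates.
- mallet: hammer with a wooden handle, about 260 long, lying across the bench beyond the lane, under 40 high; bystander, loose; leave alone. Sizes in mm. Origin: centre of its underside as it lies.
- awl: awl with a red handle, like a screwdriver, about 190 long, lying across the bench at the far right, under 40 high; bystander, loose; leave alone. Sizes in mm. Origin: centre of its underside as it lies.
- spool: wooden spool, 44 dia x 55 tall, standing at the left; bystander, loose; leave alone. Sizes in mm. Origin: centre of its underside as it stands.
- jar: amber jar, 60 dia x 75 tall, standing at the right; bystander, loose; leave alone. Sizes in mm. Origin: centre of its underside as it stands.
- tin: brass tin, 64 dia x 35 tall, beyond the lane on the right; bystander, loose; leave alone. Sizes in mm. Origin: centre of its underside as it stands.
- punch_block: pale wooden block 90 x 60 x 35, beyond the left crate; bystander, loose; leave alone. Sizes in mm. Origin: centre of its underside as it stands.
- rivet_bowl: blue bowl, 80 dia x 32 tall, at the far left; bystander, loose; leave alone. Sizes in mm. Origin: centre of its underside as it stands.

How it is judged:
On the way, in this order (a step that is already met when the one before it is completed fails the run):
1. both crates lie tipped over towards the robot, both still off the dispatch lane (angle between each of crate_stamped, crate_plain's own x axis and vertical below 0.17 rad and (y of crate_stamped_mid in the frame of lane above 0.14 m or y of crate_stamped_mid in the frame of lane below -0.14 m) and (y of crate_plain_mid in the frame of lane above 0.14 m or y of crate_plain_mid in the frame of lane below -0.14 m)), for 0.3 s.
2. the stamped crate lies on the dispatch lane (angle between crate_stamped's own x axis and vertical below 0.17 rad and y of crate_stamped_mid in the frame of lane between -0.034 and 0.034 m and x of crate_stamped_mid in the frame of lane between -0.195 and 0.195 m), for 0.2 s.
At the end, for the whole second after the job is handed in: Both crates rest on the side that faced the robot (own x within 0.17 rad of up, centre under 60 mm high); the stamped one's centre is within 34 mm of the lane's centre line and 195 mm of its middle lengthways; the bare one's centre is over 140 mm from that line (all of step 2 and angle between crate_plain's own x axis and vertical below 0.17 rad and (y of crate_plain_mid in the frame of lane above 0.14 m or y of crate_plain_mid in the frame of lane below -0.14 m) and linear speed of each of crate_stamped, crate_plain below 0.02 m/s and height (world z) of each of crate_stamped_mid, crate_plain_mid below 0.06 m); the robot touches nothing.
It fails at once if a crate is lifted: its bottom edge towards the robot rises more than 30 mm off the bench (height (world z) of any of crate_stamped_heel, crate_plain_heel above 0.03 m).
It fails at once if the bare crate is shoved about: its centre ends up more than 200 mm from where it stood (tipping alone moves it about 110 mm) (distance of crate_plain_mid from where it was at the start of the episode above 0.2 m).
It fails at once if another thing on the bench is moved more than 30 mm (distance of any of mallet, awl, spool, jar, tin, punch_block, rivet_bowl from where it was at the start of the episode above 0.03 m).
It also fails if it takes over 67 s, if anything falls off the work surface, if the arm or the gripper's body presses on something with over 40 N, if the wrist force passes 120 N, or if a joint passes its speed limit or range.

ROBOT

A 6-joint arm with a two-finger parallel gripper is mounted at the origin on the work surface. World frame = base frame: x ahead of the robot, y to its left, z up, the work surface at z = 0. Lengths are in m, angles in rad, forces in N, time in s.
With the tool pointing down it reaches from about 0.3 to 0.875 m from the base axis. Payload 6.4 kg.
Tool frame: the origin (TCP) lies between the finger pads; the fingertips stand ctrl.tip_reach ahead of it and the grasp point (between the pads) lies 11 mm behind it (ctrl.tip_reach is the distance from the TCP to the fingertips, in m); z points along the fingers, x is the direction in which the jaws open and shut, and the axes are right-handed (so a half turn about z gives the same grasp; the last joint's range is limited). The gripper opens to 85 mm and grips with 20 to 120 N. Pads are 22 mm wide; open, the fingers measure 114 mm over their backs; the gripper's body (76 mm by 85 mm) begins 54 mm behind the grasp point. The pads swing forward as they close: fully open they stand 13 mm farther back than shut.
Start: joints at [0.973, 0.181, 1.607, -0, 1.354, -0.206], TCP at [0.22, 0.531, 0.239] pointing down, gripper open.
Joint ranges: [-2.99, 2.99], [-0.89, 2.07], [0.3, 2.58], [-1.14, 4.28], [0, 2.63], [-3.12, 3.12]. Speed limits (rad/s): [2.57, 2.57, 3.01, 3.14, 3.14, 3.14].

INTERFACE

Orientations are given as a unit quaternion [w, x, y, z].
In Python, from bench import telemetry, viewer, ticket, nets, ctrl gives the robot as it stands.
- The arm moves only by the tool step_arm, never from a script. Its argument "plan" is a list of rows, each a list of 2 entries, a list of its own where there are three numbers: the shift along the tool's x, y, z in m, then the turn, a rotation vector about the tool's x, y, z in degrees. A call has 1 to 5 rows; each row is the pose to reach, as a shift and turn from the pose commanded when the call began, along the tool's axes at that moment; what a row does not reach only later rows make up. A row lasts 1/10 s, in which the tool goes at most 50 mm and 8.59 degrees, less where a joint would pass 70% of its speed; a pose out of reach is approached as far as the arm can. A call with a gripper value outside its range is refused whole. "fingers" is the opening in per cent of the stroke, from 0 (shut) to 100 (fully open), set as the call begins (left out, the last holds). The fingers move at their own pace and stop on an object; the grip force is fixed at half the most. Time passes only in rows, so rows that repeat a pose let the fingers close. It gives the time, the measured TCP pose, the force and the opening at its end, in the units of the state.
- telemetry.get_obs(): the state, without advancing time (a new reading comes with each control period).
- viewer.camera(name): name is "side" or "top" or "wrist"; returns the picture (420x560x3 uint8, red, green, blue); there is no depth.
- viewer.get_calibration(name): a dict with "K" (3x3 intrinsics, pixels), "dist" ([k1, k2, p1, p2, k3] as OpenCV has them; the pictures are not rectified), "origin" and "orientation" of the camera in the world. Camera axes: x right, y up, looking along -z (the intrinsics and any distortion apply to the point x, -y, -z); pixel columns grow to the right and rows downward; lengths in m; the calibration is good to about 2 mm. A picture is of the moment at which its call begins: read the wrist's pose just before it. get_calibration takes no time and is no camera call; for the wrist camera it gives the pose at the moment of the call.
- ticket.hand_in(): hands the job in, once; it reports no verdict.
Trained networks look in the newest picture that a camera, given by its name, has taken for a name from the list of things; names that differ only in an ending like _2 or _b are one class to them, and where a whole thing is asked for, a point or a joint stands for the part that bears it (a point fixed in the world has none). Each returns a list of dicts, best first, with "score" (0 to 1); they miss things now and then, are a little off and sometimes report something else, mostly with a low value. They report only what shows in the picture. A call takes as long as a camera call.
- nets.boxes_of(thing, camera): "extent" ([left, top, right, bottom] in pixels, round what is visible of it).
The state is a dict: "time_s": time; "q": joint angles; "dq": joint speeds; "joint_efforts": joint torques, N m; "eef_pos": TCP position; "eef_rot": TCP orientation; "wrist_force": force on the tool from outside, world axes, zero at the start; "torque": the same for the moment, N m; "opening": opening from 0.0 (shut) to 1.0 (fully open).
Only numpy, scipy, OpenCV 4.12 (cv2) and the standard library are available. Lean on these libraries where they do the work, as an engineer would, in place of code of your own. Each camera call takes 0.05 s, during which the arm holds its last target.

## Working session

There is one attempt and no reset: what is moved stays moved. The work goes in short steps, Python scripts to look and compute and a tool call to move; the robot and the scene stay as the last step left them, time stands still between calls to the robot, and variables do not carry over. Pictures are saved under pics/ and viewed, and the job is handed in when it is done.

Besides the shell and the picture viewer there is one more tool, called after ">>>" by a JSON object that holds its "op" and its "data", one argument or row to a line. step_arm: Moves the arm, as the interface text tells. Its arguments: {"type":"object","properties":{"plan":{"type":"array"},"fingers":{"type":"number"}},"required":["plan"]}

```bash
mkdir -p pics; ls; cat > h.py <<'E'
import numpy as np, cv2
from scipy.spatial.transform import Rotation as R
from bench import telemetry, viewer, ticket, nets, ctrl
def rot(q): return R.from_quat([q[1],q[2],q[3],q[0]]).as_matrix()
def snap(n,f):
    im=viewer.camera(n); cv2.imwrite('pics/'+f,cv2.cvtColor(im,cv2.COLOR_RGB2BGR)); return im
def ray(n,px,cal=None):
    c=cal or viewer.get_calibration(n)
    p=cv2.undistortPoints(np.array([[px]],float),np.array(c['K'],float),np.array(c['dist'],float))[0,0]
    d=rot(c['orientation'])@np.array([p[0],-p[1],-1.]); return np.array(c['origin'],float),d
def at(n,px,z,cal=None):
    o,d=ray(n,px,cal); return o+d*(z-o[2])/d[2]
def proj(n,P,cal=None):
    c=cal or viewer.get_calibration(n)
    q=(np.atleast_2d(P)-np.array(c['origin']))@rot(c['orientation']); q=q*[1,-1,-1]
    return cv2.projectPoints(q.reshape(-1,1,3),np.zeros(3),np.zeros(3),np.array(c['K'],float),np.array(c['dist'],float))[0][:,0]
E
python3 - <<'E'
from h import *
print(telemetry.get_obs(), ctrl.tip_reach)
for n in ['top','side']:
    snap(n,n+'0.png'); c=viewer.get_calibration(n); print(n,c)
    for t in ['crate_stamped','crate_plain','lane','mallet','awl','spool','jar','tin','punch_block','rivet_bowl']:
        print(t,[(np.round(d['extent']).tolist(),round(d['score'],2)) for d in nets.boxes_of(t,n)[:3]])
E
```

```text
pics
{'time_s': 0.0, 'q': array([ 9.72696180e-01,  1.81551716e-01,  1.60806946e+00,  1.61938465e-05,
        1.35380617e+00, -2.06314330e-01]), 'dq': array([ 7.33913702e-04, -1.29155578e-03, -1.46657880e-03, -1.45218485e-04,
        4.29263585e-04, -4.56221550e-06]), 'joint_efforts': array([-1.05903524e-03, -4.44859958e+01, -3.51333046e+01, -2.55878331e-04,
        9.12388234e-03,  1.34906989e-05]), 'eef_pos': array([0.21921608, 0.53095488, 0.23834846]), 'eef_rot': array([ 3.35646135e-04,  8.31216457e-01,  5.55948162e-01, -8.53770438e-04]), 'wrist_force': array([-0.07975716,  0.39782423, -0.28609749]), 'torque': array([ 0.03006408, -0.04879231,  0.00995547]), 'opening': 1.000975968093291} 0.008
top {'K': array([[416.4848306 ,   0.        , 274.01647666],
       [  0.        , 416.4848306 , 211.9490887 ],
       [  0.        ,   0.        ,   1.        ]]), 'dist': array([-0.03486088,  0.        ,  0.        ,  0.        ,  0.        ]), 'origin': array([ 3.91561528e-01, -2.80969209e-04,  1.08457785e+00]), 'orientation': array([-0.68390841, -0.07306033,  0.08115175,  0.72135003])}
cra
[... 720 characters left out ...]
0.       ,  0.       ]), 'origin': array([0.42023716, 0.91869362, 0.88692742]), 'orientation': array([-0.08813024, -0.05123216,  0.41804105,  0.90269043])}
crate_stamped [([265.0, 237.0, 315.0, 313.0], 0.57)]
crate_plain [([306.0, 141.0, 343.0, 192.0], 0.97)]
lane [([250.0, 205.0, 433.0, 276.0], 0.78)]
mallet [([184.0, 201.0, 245.0, 270.0], 0.87)]
awl [([261.0, 152.0, 278.0, 170.0], 0.75), ([186.0, 201.0, 246.0, 273.0], 0.63)]
spool [([236.0, 350.0, 261.0, 382.0], 0.58)]
jar [([307.0, 123.0, 327.0, 140.0], 0.69)]
tin [([236.0, 182.0, 259.0, 205.0], 0.87)]
punch_block [([187.0, 204.0, 246.0, 272.0], 0.72), ([193.0, 280.0, 238.0, 313.0], 0.63)]
rivet_bowl [([194.0, 319.0, 228.0, 350.0], 0.72)]
```

View pics/top0.png

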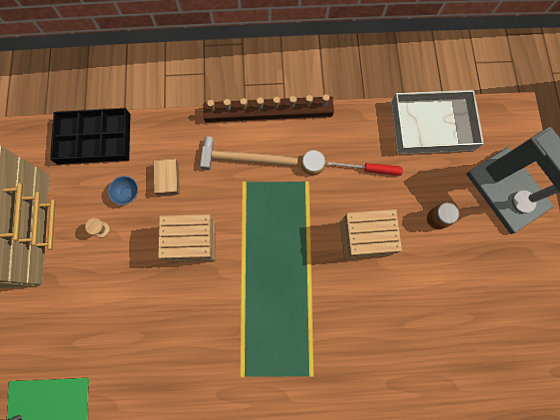

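View pics/side0.png

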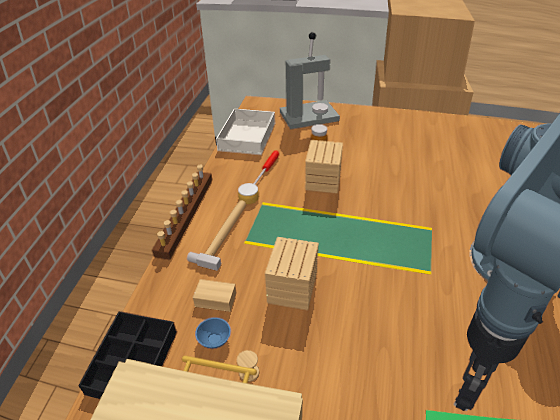

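```bash
python3 - <<'E'
import cv2,numpy as np
im=cv2.imread('pics/top0.png')
a=cv2.resize(im[205:270,150:222],None,fx=5,fy=5,interpolation=cv2.INTER_CUBIC)
b=cv2.resize(im[205:270,336:408],None,fx=5,fy=5,interpolation=cv2.INTER_CUBIC)
cv2.imwrite('pics/cr0.png',np.hstack([a,b]))
E
```

```text
(no output)
```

View pics/cr0.png

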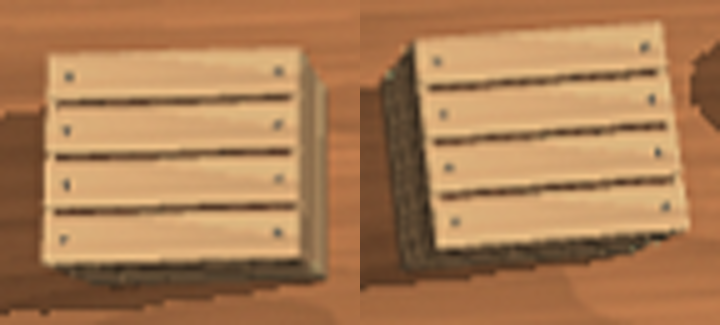

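```bash
python3 - <<'E'
from h import *
for nm,o,pts in [('L',150,[(48,56),(300,48),(300,262),(42,264)]),('Rt',336,[(54,40),(302,22),(328,230),(76,248)])]:
    for z in (0.115,):
        P=np.array([at('top',(o+x/5,205+y/5),z) for x,y in pts]); c=P.mean(0)
        e=P[[0,1]].mean(0)-P[[2,3]].mean(0); f=P[[0,3]].mean(0)-P[[1,2]].mean(0)
        print(nm,c.round(4),'x-yaw',np.degrees(np.arctan2(e[1],e[0])),'y-yaw',np.degrees(np.arctan2(-f[0],f[1])),np.linalg.norm(e),np.linalg.norm(f))
        print(P.round(3).tolist())
        print('side', proj('side',P).round().tolist())
for p in [(243,182),(309,181),(313,376),(241,376)]: print('lane',at('top',p,0).round(3))
for t,e,z in [('mallet',(202,138,299,171),.02),('awl',(328,160,404,174),.015),('spool',(82,216,108,239),.03),('jar',(428,203,460,231),.05),('tin',(302,150,326,175),.03),('block',(152,160,178,194),.03),('bowl',(108,175,137,203),.03)]:
    print(t,at('top',e[:2],z)[:2].round(3),at('top',e[2:],z)[:2].round(3))
E
```

```text
L [0.559  0.1965 0.115 ] x-yaw -1.2834651511720425 y-yaw -1.8342976349343307 0.10060371108647641 0.12029887344871606
[[0.61, 0.255, 0.115], [0.608, 0.135, 0.115], [0.506, 0.137, 0.115], [0.511, 0.258, 0.115]]
side [[266.0, 274.0], [278.0, 237.0], [320.0, 243.0], [310.0, 281.0]]
Rt [ 0.546  -0.2513  0.115 ] x-yaw 0.5143913867576629 y-yaw 1.0589424173065738 0.10008406161304978 0.11981698614803003
[[0.595, -0.191, 0.115], [0.597, -0.311, 0.115], [0.497, -0.311, 0.115], [0.495, -0.192, 0.115]]
side [[306.0, 162.0], [312.0, 140.0], [344.0, 143.0], [340.0, 165.0]]
lane [0.719 0.06  0.   ]
lane [ 0.713 -0.119  0.   ]
lane [ 0.213 -0.093  0.   ]
lane [0.223 0.084 0.   ]
mallet [0.844 0.166] [ 0.736 -0.092]
awl [ 0.765 -0.173] [ 0.715 -0.375]
spool [0.641 0.481] [0.577 0.41 ]
jar [ 0.624 -0.416] [ 0.546 -0.488]
tin [ 0.792 -0.103] [ 0.718 -0.162]
block [0.785 0.299] [0.687 0.23 ]
bowl [0.749 0.416] [0.668 0.337]
```

```bash
cat >> h.py <<'E'
def goto(targets,yaw=None,Rt=None):
    """targets world xyz; yaw deg of tool x for downwards tool"""
    o=telemetry.get_obs(); p=np.array(o['eef_pos']); A=rot(o['eef_rot'])
    if Rt is None:
        if yaw is None: Rt=A
        else:
            a=np.radians(yaw); Rt=np.array([[np.cos(a),np.sin(a),0],[np.sin(a),-np.cos(a),0],[0,0,-1]])
    rv=np.degrees(R.from_matrix(A.T@Rt).as_rotvec())
    print('t',round(o['time_s'],2),'p',p.round(4),'yaw',np.degrees(np.arctan2(A[1,0],A[0,0])).round(1),'F',np.round(o['wrist_force'],1))
    for t in np.atleast_2d(targets): print((A.T@(np.array(t)-p)).round(4).tolist(), rv.round(2).tolist())
E
python3 - <<'E'
from h import *
goto([[.66,.193,.22]],88.4)
c=viewer.get_calibration('wrist'); o=telemetry.get_obs();A=rot(o['eef_rot'])
print(A.T@(np.array(c['origin'])-o['eef_pos'])); print((A.T@rot(c['orientation'])).round(3)); print(c['K'])
E
```

```text
t 1.1 p [0.2196 0.5315 0.2393] yaw 67.6 F [-0.1  0.1 -0.2]
[-0.1446, 0.5363, 0.0193] [-0.0, -0.0, -20.85]
[-0.00076975 -0.06664332 -0.13466365]
[[ 1.     0.001 -0.001]
 [ 0.001 -0.964 -0.264]
 [-0.001  0.264 -0.964]]
[[352.45550165   0.         282.01562889]
 [  0.         352.45550165 209.79614231]
 [  0.           0.           1.        ]]
```

>>> {"op": "step_arm", "data": {
  "plan": [
    [[-0.1446, 0.5363, 0.01], [0, 0, 159.1]],
    [[-0.1446, 0.5363, 0.01], [0, 0, 159.1]],
    [[-0.1446, 0.5363, 0.01], [0, 0, 159.1]],
    [[-0.1446, 0.5363, 0.01], [0, 0, 159.1]],
    [[-0.1446, 0.5363, 0.01], [0, 0, 159.1]]
  ],
  "fingers": 100
}}

```text
time_s: 1.6
eef_pos: [0.4191, 0.3778, 0.235]
eef_rot: [-0.0, 0.978, 0.21, 0.0]
wrist_force: [0.6, 1.2, 0.3]
opening: 1.005
```

```bash
python3 - <<'E'
from h import *
goto([[.665,.193,.23]],-91.6)
E
```

```text
t 1.6 p [0.4191 0.3778 0.235 ] yaw 24.2 F [0.6 1.2 0.3]
[0.1483, 0.2695, 0.0051] [-0.04, -0.01, 115.84]
```

>>> {"op": "step_arm", "data": {
  "plan": [
    [[0.148, 0.27, 0.005], [0, 0, 115]],
    [[0.148, 0.27, 0.005], [0, 0, 115]],
    [[0.148, 0.27, 0.005], [0, 0, 115]],
    [[0.148, 0.27, 0.005], [0, 0, 115]],
    [[0.148, 0.27, 0.005], [0, 0, 115]]
  ]
}}

```text
time_s: 2.1
eef_pos: [0.6197, 0.2283, 0.2307]
eef_rot: [-0.0, 0.987, -0.163, 0.0]
wrist_force: [-0.2, 0.3, 0.4]
opening: 1.001
```

```bash
python3 - <<'E'
from h import *
goto([[.665,.193,.21]],-91.6)
E
```

```text
t 2.1 p [0.6197 0.2283 0.2307] yaw -18.8 F [-0.2  0.3  0.4]
[0.0543, 0.0189, 0.0207] [-0.01, 0.0, 72.84]
```

>>> {"op": "step_arm", "data": {
  "plan": [
    [[0.054, 0.019, 0.02], [0, 0, 72.8]],
    [[0.054, 0.019, 0.02], [0, 0, 72.8]],
    [[0.054, 0.019, 0.02], [0, 0, 72.8]],
    [[0.054, 0.019, 0.02], [0, 0, 72.8]],
    [[0.054, 0.019, 0.02], [0, 0, 72.8]]
  ]
}}

```text
time_s: 2.6
eef_pos: [0.6636, 0.1944, 0.2103]
eef_rot: [0.0, 0.858, -0.513, -0.0]
wrist_force: [-0.7, -0.7, 0.5]
opening: 0.999
```

```bash
python3 - <<'E'
from h import *
goto([[.665,.193,.21]],-91.6)
E
```

```text
t 2.6 p [0.6636 0.1944 0.2103] yaw -61.8 F [-0.7 -0.7  0.5]
[0.0019, -0.0006, 0.0003] [0.04, 0.01, 29.85]
```

>>> {"op": "step_arm", "data": {
  "plan": [
    [[0.001, 0, 0], [0, 0, 29.8]],
    [[0.001, 0, 0], [0, 0, 29.8]],
    [[0.001, 0, 0.03], [0, 0, 29.8]],
    [[0.001, 0, 0.07], [0, 0, 29.8]],
    [[0.001, 0, 0.11], [0, 0, 29.8]]
  ]
}}

```text
time_s: 3.1
eef_pos: [0.6645, 0.1939, 0.1003]
eef_rot: [0.001, -0.699, 0.715, -0.001]
wrist_force: [1.7, 0.5, -0.8]
opening: 1.002
```

```bash
python3 - <<'E'
from h import *
snap('wrist','w1.png'); snap('side','s1.png')
goto([[.635,.194,.1],[.60,.194,.1]],-91.6)
E
```

```text
t 3.2 p [0.659  0.1932 0.0935] yaw -91.2 F [-1.1 -0.3 -1. ]
[-0.0003, 0.0241, -0.0062] [0.72, -0.1, 0.44]
[0.0004, 0.0591, -0.0058] [0.72, -0.1, 0.44]
```

View pics/w1.png

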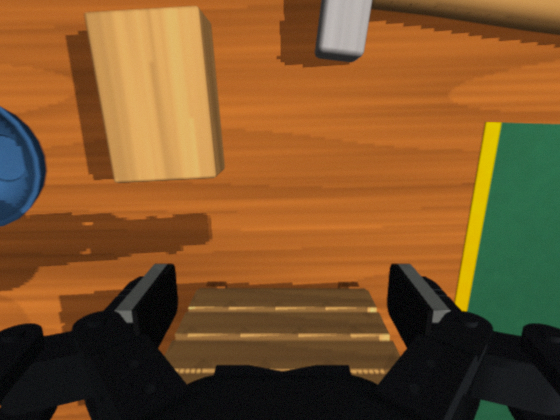

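View pics/s1.png

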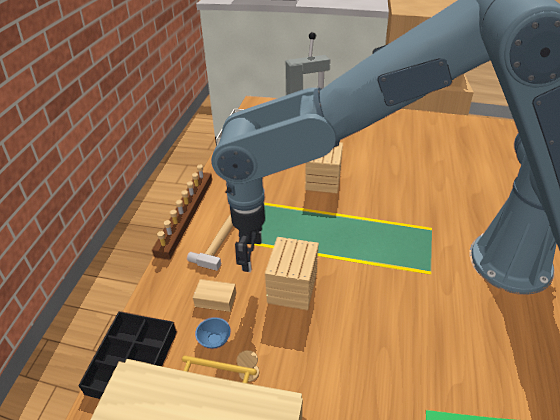

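>>> {"op": "step_arm", "data": {
  "plan": [
    [[0, 0.02, 0], [0, 0, 0]],
    [[0, 0.032, 0], [0, 0, 0]],
    [[0, 0.042, 0], [0, 0, 0]],
    [[0, 0.052, 0], [0, 0, 0]],
    [[0, 0.062, -0.003], [0, 0, 0]]
  ]
}}

```text
time_s: 3.7
eef_pos: [0.6025, 0.1951, 0.1052]
eef_rot: [0.001, -0.7, 0.714, -0.001]
wrist_force: [3.3, 0.1, 1.3]
opening: 1.0
```

```bash
python3 - <<'E'
from h import *
snap('side','s2.png')
goto([[.58,.194,.115]],-91.6)
E
```

```text
t 3.75 p [0.6009 0.1954 0.1053] yaw -91.1 F [ 2.4  1.2 -0.3]
[0.0019, 0.0209, -0.0098] [-0.05, 0.01, 0.46]
```

View pics/s2.png

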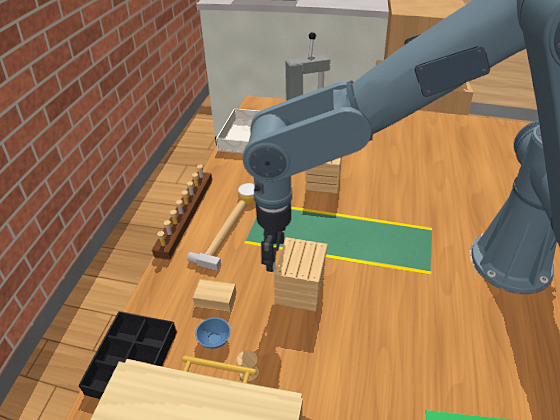

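>>> {"op": "step_arm", "data": {
  "plan": [
    [[0, 0.01, -0.003], [0, 0, 0]],
    [[0, 0.02, -0.006], [0, 0, 0]],
    [[0, 0.03, -0.01], [0, 0, 0]],
    [[0, 0.04, -0.014], [0, 0, 0]],
    [[0, 0.048, -0.018], [0, 0, 0]]
  ]
}}

```text
time_s: 4.25
eef_pos: [0.553, 0.1962, 0.1223]
eef_rot: [0.0, -0.7, 0.714, 0.0]
wrist_force: [2.4, 0.2, 2.7]
opening: 1.0
```

```bash
python3 - <<'E'
from h import *
snap('side','s3.png')
goto([[.58,.194,.115]],-91.6)
E
```

```text
t 4.3 p [0.552  0.1964 0.1225] yaw -91.1 F [0.7 1.1 1.7]
[0.0018, -0.028, 0.0075] [0.06, 0.0, 0.47]
```

View pics/s3.png

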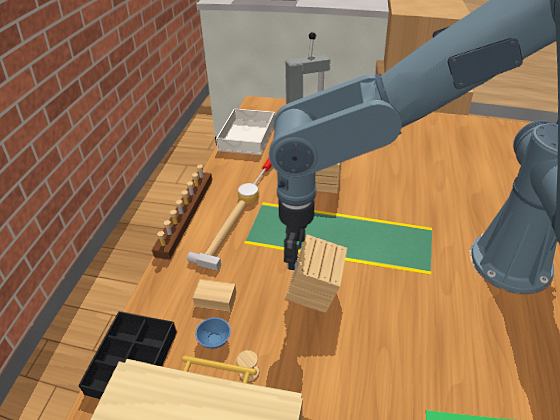

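>>> {"op": "step_arm", "data": {
  "plan": [
    [[0, 0.012, -0.002], [0, 0, 0]],
    [[0, 0.024, -0.004], [0, 0, 0]],
    [[0, 0.036, -0.005], [0, 0, 0]],
    [[0, 0.048, -0.005], [0, 0, 0]],
    [[0, 0.055, -0.005], [0, 0, 0]]
  ]
}}

```text
time_s: 4.8
eef_pos: [0.4965, 0.1972, 0.1259]
eef_rot: [-0.001, -0.7, 0.714, 0.001]
wrist_force: [0.0, 0.8, -0.8]
opening: 1.001
```

```bash
python3 - <<'E'
from h import *
snap('side','s4.png')
goto([[.58,.194,.115]],-91.6)
E
```

```text
t 4.85 p [0.496  0.1973 0.1258] yaw -91.1 F [ 0.   0.8 -0.7]
[0.0017, -0.0841, 0.0105] [0.19, -0.02, 0.47]
```

View pics/s4.png

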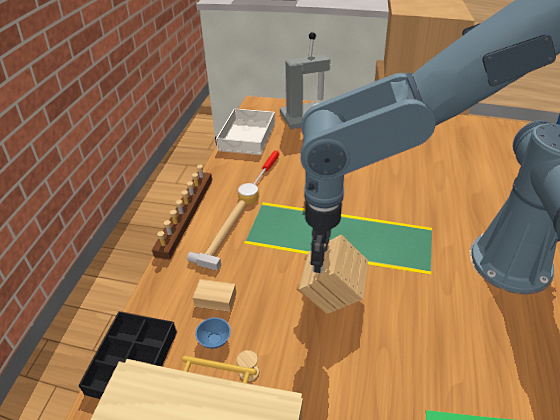

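>>> {"op": "step_arm", "data": {
  "plan": [
    [[0, -0.04, -0.02], [0, 0, 0]],
    [[0, -0.08, -0.05], [0, 0, 0]],
    [[0, -0.12, -0.08], [0, 0, 0]],
    [[0, -0.15, -0.1], [0, 0, 0]],
    [[0, -0.17, -0.1], [0, 0, 0]]
  ]
}}

```text
time_s: 5.35
eef_pos: [0.6726, 0.1936, 0.2307]
eef_rot: [0.003, -0.7, 0.714, -0.002]
wrist_force: [-0.5, 0.1, 0.7]
opening: 1.0
```

```bash
python3 - <<'E'
from h import *
snap('side','s5.png');snap('wrist','w5.png')
goto([[.64,-.25,.22]],-89)
E
```

```text
t 5.45 p [0.671  0.1931 0.2266] yaw -91.2 F [-1.3  0.1 -0.6]
[0.4436, 0.0214, 0.0066] [-0.07, -0.0, -2.23]
```

View pics/s5.png

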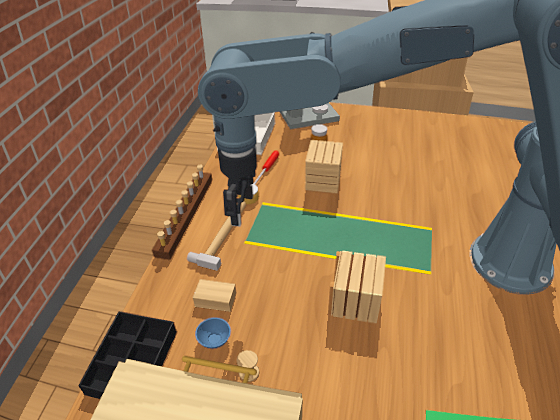

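View pics/w5.png

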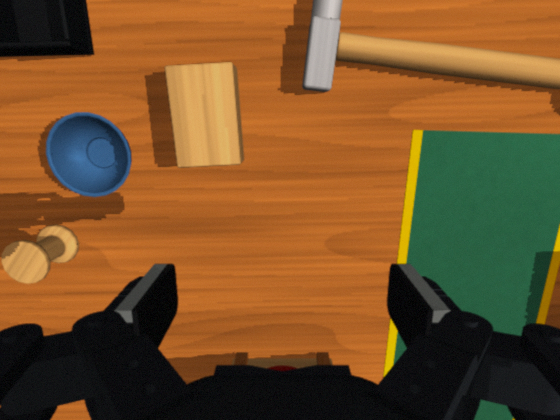

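```bash
python3 - <<'E'
import cv2
im=cv2.imread('pics/w5.png')
cv2.imwrite('pics/w5c.png',cv2.resize(im[335:400,190:370],None,fx=4,fy=4))
E
```

```text
(no output)
```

View pics/w5c.png

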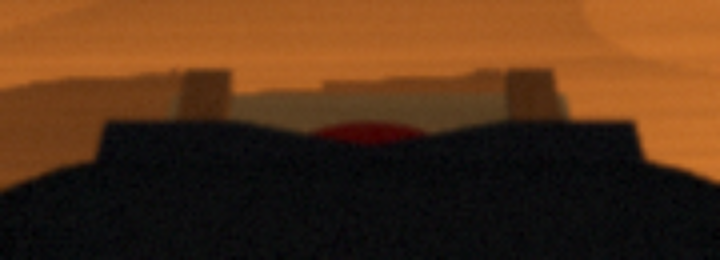

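>>> {"op": "step_arm", "data": {
  "plan": [
    [[0.44, 0.022, 0.005], [0, 0, -2.2]],
    [[0.44, 0.022, 0.005], [0, 0, -2.2]],
    [[0.44, 0.022, 0.005], [0, 0, -2.2]],
    [[0.44, 0.022, 0.005], [0, 0, -2.2]],
    [[0.44, 0.022, 0.005], [0, 0, -2.2]]
  ]
}}

```text
time_s: 5.95
eef_pos: [0.6494, -0.0566, 0.2227]
eef_rot: [0.001, 0.714, -0.7, -0.001]
wrist_force: [1.0, 0.1, 0.2]
opening: 1.003
```

```bash
python3 - <<'E'
from h import *
goto([[.64,-.25,.22]],-89)
E
```

```text
t 5.95 p [ 0.6494 -0.0566  0.2227] yaw -88.9 F [1.  0.1 0.2]
[0.1932, 0.013, 0.0025] [0.14, 0.05, 0.07]
```

Red ring arc on the left crate's base: left is the stamped one. On to the right crate.

>>> {"op": "step_arm", "data": {
  "plan": [
    [[0.193, 0.003, 0.002], [0, 0, 0]],
    [[0.193, 0.003, 0.002], [0, 0, 0]],
    [[0.193, 0.003, 0.002], [0, 0, 0]],
    [[0.193, 0.003, 0.002], [0, 0, 0]],
    [[0.193, 0.003, 0.04], [0, 0, 0]]
  ]
}}

```text
time_s: 6.45
eef_pos: [0.6531, -0.2561, 0.1888]
eef_rot: [-0.0, 0.711, -0.703, 0.005]
wrist_force: [0.7, -0.8, 0.2]
opening: 1.003
```

```bash
python3 - <<'E'
from h import *
goto([[.645,-.25,.1],[.61,-.25,.1]],-89)
E
```

```text
t 6.45 p [ 0.6531 -0.2561  0.1888] yaw -89.3 F [ 0.7 -0.8  0.2]
[-0.0068, 0.0088, 0.0887] [-0.47, -0.41, -0.29]
[-0.0073, 0.0438, 0.0884] [-0.47, -0.41, -0.29]
```

>>> {"op": "step_arm", "data": {
  "plan": [
    [[-0.001, 0, 0.03], [0, 0, 0]],
    [[-0.001, 0, 0.06], [0, 0, 0]],
    [[-0.001, 0, 0.082], [0, 0, 0]],
    [[-0.001, 0, 0.082], [0, 0, 0]],
    [[-0.001, 0, 0.082], [0, 0, 0]]
  ]
}}

```text
time_s: 6.95
eef_pos: [0.651, -0.2468, 0.1014]
eef_rot: [0.0, 0.714, -0.701, -0.001]
wrist_force: [-0.4, 0.4, 0.6]
opening: 1.0
```

```bash
python3 - <<'E'
from h import *
snap('top','t6.png')
goto([[.61,-.25,.1]],-89)
E
```

```text
t 7.0 p [ 0.652  -0.2475  0.1029] yaw -88.9 F [ 0.3 -0.  -0.2]
[0.0018, 0.0421, 0.0029] [-0.04, -0.02, 0.05]
```

View pics/t6.png

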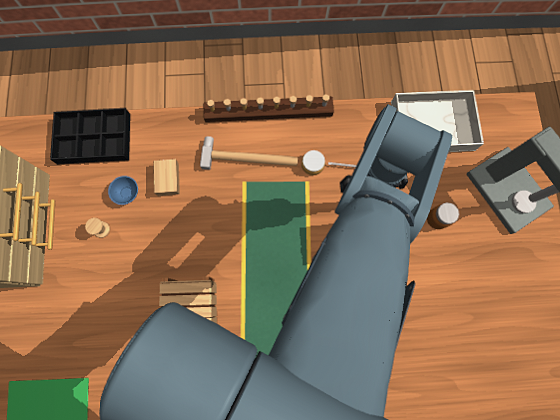

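>>> {"op": "step_arm", "data": {
  "plan": [
    [[0.002, 0.02, 0.003], [0, 0, 0]],
    [[0.002, 0.032, 0.003], [0, 0, 0]],
    [[0.002, 0.042, 0.003], [0, 0, 0]],
    [[0.002, 0.052, 0], [0, 0, 0]],
    [[0.002, 0.062, -0.003], [0, 0, 0]]
  ]
}}

```text
time_s: 7.5
eef_pos: [0.5913, -0.2514, 0.1073]
eef_rot: [-0.001, 0.714, -0.701, 0.003]
wrist_force: [5.5, 0.4, 3.4]
opening: 1.002
```

>>> {"op": "step_arm", "data": {
  "plan": [
    [[0, 0.01, -0.003], [0, 0, 0]],
    [[0, 0.02, -0.006], [0, 0, 0]],
    [[0, 0.03, -0.01], [0, 0, 0]],
    [[0, 0.04, -0.014], [0, 0, 0]],
    [[0, 0.048, -0.017], [0, 0, 0]]
  ]
}}

```text
time_s: 8.0
eef_pos: [0.5429, -0.2525, 0.1245]
eef_rot: [-0.001, 0.714, -0.701, 0.002]
wrist_force: [3.1, -0.6, 5.1]
opening: 1.002
```

```bash
python3 - <<'E'
from h import *
snap('side','s7.png')
goto([[.58,-.25,.115]],-89)
E
```

```text
t 8.05 p [ 0.5416 -0.2524  0.1243] yaw -89.0 F [ 2.9 -1.4  1.5]
[-0.0017, -0.0384, 0.0094] [-0.12, -0.12, 0.04]
```

View pics/s7.png

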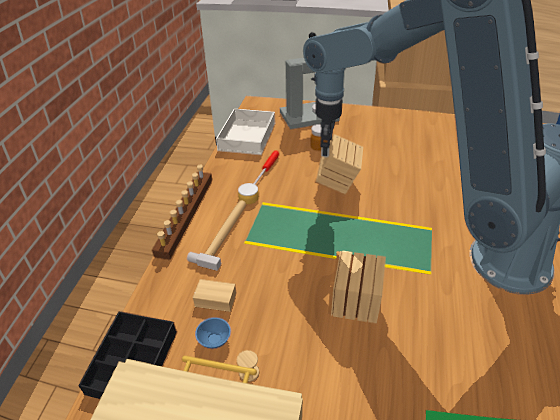

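>>> {"op": "step_arm", "data": {
  "plan": [
    [[0, 0.012, -0.002], [0, 0, 0]],
    [[0, 0.024, -0.004], [0, 0, 0]],
    [[0, 0.036, -0.005], [0, 0, 0]],
    [[0, 0.048, -0.005], [0, 0, 0]],
    [[0, 0.055, -0.005], [0, 0, 0]]
  ]
}}

```text
time_s: 8.55
eef_pos: [0.4849, -0.2521, 0.1261]
eef_rot: [0.0, 0.713, -0.701, -0.001]
wrist_force: [-0.2, 0.8, 0.5]
opening: 1.003
```

>>> {"op": "step_arm", "data": {
  "plan": [
    [[0, -0.04, -0.02], [0, 0, 0]],
    [[0, -0.08, -0.05], [0, 0, 0]],
    [[0, -0.12, -0.08], [0, 0, 0]],
    [[0, -0.15, -0.1], [0, 0, 0]],
    [[0, -0.17, -0.1], [0, 0, 0]]
  ]
}}

```text
time_s: 9.05
eef_pos: [0.6599, -0.2502, 0.2308]
eef_rot: [-0.001, 0.714, -0.7, 0.003]
wrist_force: [0.6, -0.3, 0.4]
opening: 0.999
```

```bash
python3 - <<'E'
from h import *
snap('side','s8.png'); snap('wrist','w8.png'); snap('top','t8.png')
goto([[.58,-.25,.115]],-89)
a=cv2.imread('pics/s8.png');b=cv2.imread('pics/w8.png');c=cv2.imread('pics/t8.png')
cv2.imwrite('pics/c8.png',np.vstack([np.hstack([a[:300,150:450],b[250:,100:450].repeat(1,0)[:170].copy() if False else cv2.resize(b[300:420,150:450],(300,300))])]))
E
```

```text
t 9.2 p [ 0.6567 -0.2492  0.2257] yaw -88.9 F [-0.7 -0.4 -0.3]
[-0.0006, 0.0765, 0.1109] [0.09, 0.04, 0.09]
```

View pics/c8.png

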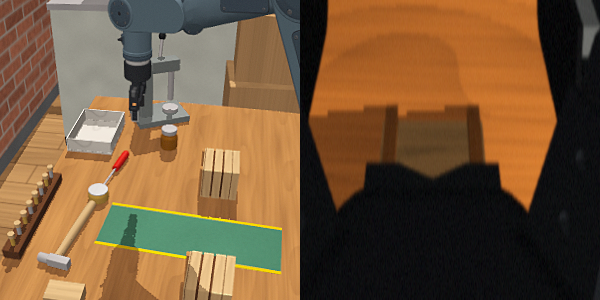

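View pics/t8.png

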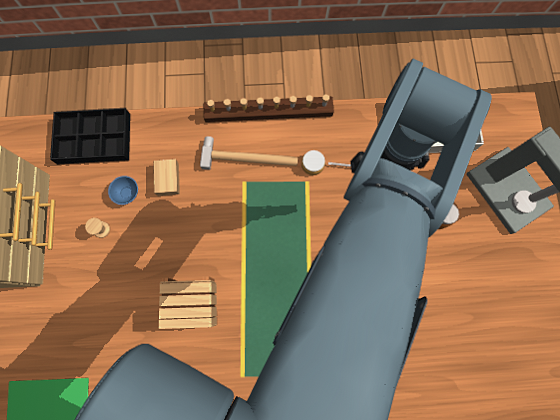

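```bash
python3 - <<'E'
from h import *
a=cv2.imread('pics/t8.png')
cv2.imwrite('pics/c9.png',cv2.resize(a[268:340,145:230],None,fx=7,fy=7,interpolation=cv2.INTER_CUBIC))
goto([[.5,.2,.25],[.45,.33,.25]],-2)
E
```

```text
t 9.2 p [ 0.6567 -0.2492  0.2257] yaw -88.9 F [-0.7 -0.4 -0.3]
[-0.4521, 0.1482, -0.0237] [0.04, 0.11, -86.91]
[-0.583, 0.1957, -0.0235] [0.04, 0.11, -86.91]
```

View pics/c9.png

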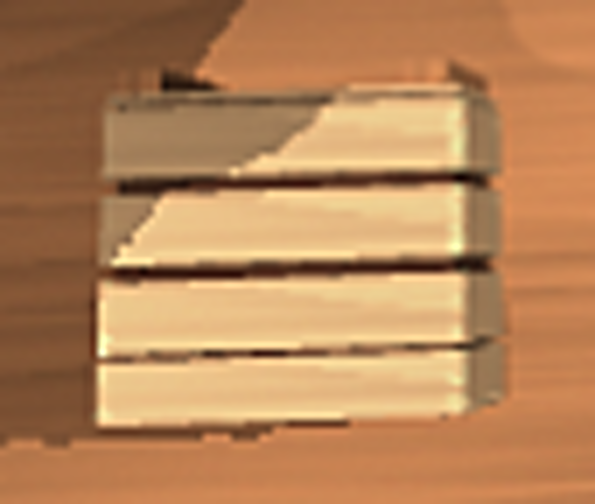

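```bash
python3 - <<'E'
from h import *
P=np.array([at('top',(145+x/7,268+y/7),.1) for x,y in [(106,95),(466,85),(466,413),(98,426)]])
print(P.round(3),P.mean(0).round(4))
f=P[[0,3]].mean(0)-P[[1,2]].mean(0);print(np.degrees(np.arctan2(-f[0],f[1])),np.linalg.norm(f))
L=np.array([at('top',p,0) for p in [(243,182),(309,181),(313,376),(241,376)]])
print(L.mean(0))
E
```

```text
[[0.457 0.257 0.1  ]
 [0.454 0.137 0.1  ]
 [0.348 0.14  0.1  ]
 [0.35  0.26  0.1  ]] [0.4025 0.1985 0.1   ]
-1.1334561405092156 0.12041948392784065
[ 0.46700111 -0.01686451  0.        ]
```

>>> {"op": "step_arm", "data": {
  "plan": [
    [[-0.583, 0.19, -0.02], [0, 0, -87]],
    [[-0.583, 0.19, -0.02], [0, 0, -87]],
    [[-0.583, 0.19, -0.02], [0, 0, -87]],
    [[-0.583, 0.19, -0.02], [0, 0, -87]],
    [[-0.583, 0.19, -0.02], [0, 0, -87]]
  ]
}}

```text
time_s: 9.7
eef_pos: [0.5723, -0.0122, 0.2338]
eef_rot: [0.0, 0.922, -0.388, -0.001]
wrist_force: [0.5, 0.7, 0.2]
opening: 1.003
```

```bash
python3 - <<'E'
from h import *
goto([[.45,.335,.25]],-2)
E
```

```text
t 9.7 p [ 0.5723 -0.0122  0.2338] yaw -45.7 F [0.5 0.7 0.2]
[-0.3339, -0.1549, -0.0157] [0.04, 0.15, -43.7]
```

>>> {"op": "step_arm", "data": {
  "plan": [
    [[-0.348, -0.124, -0.02], [0, 0, -43.7]],
    [[-0.348, -0.124, -0.02], [0, 0, -43.7]],
    [[-0.348, -0.124, -0.02], [0, 0, -43.7]],
    [[-0.348, -0.124, -0.02], [0, 0, -43.7]],
    [[-0.348, -0.124, -0.02], [0, 0, -43.7]]
  ]
}}

```text
time_s: 10.2
eef_pos: [0.4693, 0.2144, 0.2475]
eef_rot: [0.0, 1.0, -0.024, -0.001]
wrist_force: [0.5, 0.3, 0.9]
opening: 1.0
```

```bash
python3 - <<'E'
from h import *
goto([[.405,.325,.25]],-2)
E
```

```text
t 10.2 p [0.4693 0.2144 0.2475] yaw -2.7 F [0.5 0.3 0.9]
[-0.0695, -0.1074, -0.0024] [0.04, 0.12, -0.72]
```

>>> {"op": "step_arm", "data": {
  "plan": [
    [[-0.069, -0.108, 0], [0, 0, -0.7]],
    [[-0.069, -0.108, 0], [0, 0, -0.7]],
    [[-0.069, -0.108, 0], [0, 0, -0.7]],
    [[-0.069, -0.108, 0.03], [0, 0, -0.7]],
    [[-0.069, -0.108, 0.06], [0, 0, -0.7]]
  ]
}}

```text
time_s: 10.7
eef_pos: [0.4074, 0.3254, 0.1878]
eef_rot: [0.0, 1.0, -0.019, 0.0]
wrist_force: [0.4, -0.6, -0.2]
opening: 0.999
```

```bash
python3 - <<'E'
from h import *
snap('top','t10.png')
goto([[.405,.325,.058]],-2)
E
```

```text
t 10.75 p [0.4044 0.3232 0.1817] yaw -2.3 F [-2.8 -2.3 -4.1]
[0.0015, -0.0024, 0.1236] [0.27, 0.46, -0.27]
```

View pics/t10.png

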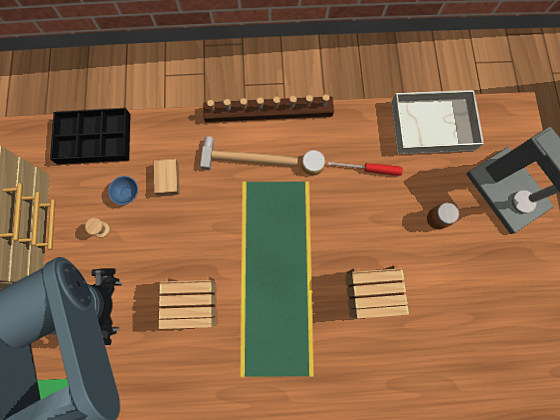

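>>> {"op": "step_arm", "data": {
  "plan": [
    [[0, 0, 0.04], [0, 0, 0]],
    [[0, 0, 0.08], [0, 0, 0]],
    [[0, 0, 0.115], [0, 0, 0]],
    [[0, 0, 0.122], [0, 0, 0]],
    [[0, 0.02, 0.122], [0, 0, 0]]
  ]
}}

```text
time_s: 11.25
eef_pos: [0.4069, 0.3052, 0.0657]
eef_rot: [0.0, 1.0, -0.02, -0.001]
wrist_force: [1.6, -0.5, -0.5]
opening: 1.0
```

```bash
python3 - <<'E'
from h import *
print(at('top',(379,292),.1))
goto([[.405,.325,.06],[.405,.275,.06],[.395,.065,.06]],-2)
E
```

```text
[ 0.40584748 -0.25192569  0.1       ]
t 11.25 p [0.4069 0.3052 0.0657] yaw -2.3 F [ 1.6 -0.5 -0.5]
[-0.0026, -0.0197, 0.0057] [0.06, 0.16, -0.28]
[-0.0007, 0.0302, 0.0058] [0.06, 0.16, -0.28]
[-0.0023, 0.2404, 0.006] [0.06, 0.16, -0.28]
```

>>> {"op": "step_arm", "data": {
  "plan": [
    [[0, 0.015, 0.003], [0, 0, 0]],
    [[0, 0.03, 0.005], [0, 0, 0]],
    [[0, 0.042, 0.005], [0, 0, 0]],
    [[0, 0.054, 0.005], [0, 0, 0]],
    [[0, 0.066, 0.005], [0, 0, 0]]
  ]
}}

```text
time_s: 11.75
eef_pos: [0.4059, 0.2389, 0.0623]
eef_rot: [-0.0, 1.0, -0.02, 0.001]
wrist_force: [0.1, 2.3, 2.0]
opening: 1.002
```

>>> {"op": "step_arm", "data": {
  "plan": [
    [[0, 0.012, 0], [0, 0, 0]],
    [[0, 0.024, 0], [0, 0, 0]],
    [[0, 0.036, 0], [0, 0, 0]],
    [[0, 0.048, 0], [0, 0, 0]],
    [[0, 0.06, 0], [0, 0, 0]]
  ]
}}

```text
time_s: 12.25
eef_pos: [0.4029, 0.1786, 0.0616]
eef_rot: [-0.0, 1.0, -0.02, -0.0]
wrist_force: [-0.5, 2.8, 1.5]
opening: 0.999
```

```bash
python3 - <<'E'
from h import *
snap('top','t11.png')
goto([[.395,.058,.06]],-2)
E
```

```text
t 12.3 p [0.4025 0.1772 0.0613] yaw -2.3 F [ 0.4 -1.1  0.3]
[-0.0027, 0.1194, 0.0014] [0.07, 0.05, -0.33]
```

View pics/t11.png

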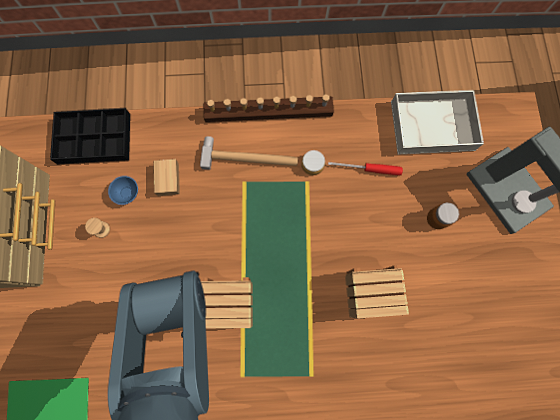

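>>> {"op": "step_arm", "data": {
  "plan": [
    [[0, 0.012, 0], [0, 0, 0]],
    [[0, 0.024, 0], [0, 0, 0]],
    [[0, 0.036, 0], [0, 0, 0]],
    [[0, 0.048, 0], [0, 0, 0]],
    [[0, 0.06, 0], [0, 0, 0]]
  ]
}}

```text
time_s: 12.8
eef_pos: [0.4002, 0.1185, 0.0614]
eef_rot: [0.0, 1.0, -0.02, -0.0]
wrist_force: [0.1, 1.9, -0.6]
opening: 1.003
```

>>> {"op": "step_arm", "data": {
  "plan": [
    [[0, 0.012, 0], [0, 0, 0]],
    [[0, 0.024, 0], [0, 0, 0]],
    [[0, 0.034, 0], [0, 0, 0]],
    [[0, 0.042, 0], [0, 0, 0]],
    [[0, 0.048, 0], [0, 0, 0]]
  ]
}}

```text
time_s: 13.3
eef_pos: [0.3984, 0.0708, 0.0615]
eef_rot: [-0.0, 1.0, -0.021, -0.0]
wrist_force: [-0.6, 1.0, -1.2]
opening: 1.001
```

```bash
python3 - <<'E'
from h import *
snap('top','t12.png')
goto([[.395,.058,.06]],-2)
a=cv2.imread('pics/t12.png')
cv2.imwrite('pics/c12.png',cv2.resize(a[262:342,205:325],None,fx=6,fy=6,interpolation=cv2.INTER_CUBIC))
E
```

```text
t 13.35 p [0.3985 0.0704 0.0615] yaw -2.3 F [0.3 0.2 0.4]
[-0.003, 0.0125, 0.0015] [0.03, 0.01, -0.34]
```

View pics/c12.png

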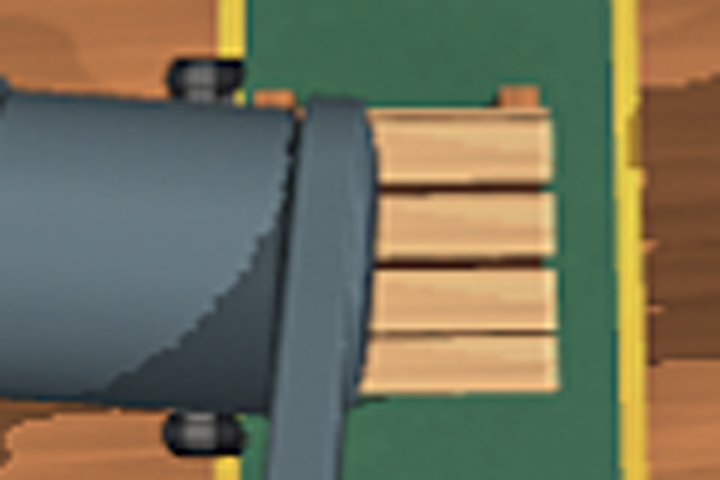

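```bash
python3 - <<'E'
from h import *
P=np.array([at('top',(205+x/6,262+y/6),.1) for x,y in [(551,108),(558,390)]]);print(P.round(4))
c=P.mean(0)+[0,.06,0]; d=c-np.array([.467,-.0169,.1]);print(c,'lane y',d[1]*.9987+d[0]*.0505)
E
```

```text
[[ 0.4441 -0.0621  0.1   ]
 [ 0.3376 -0.0579  0.1   ]]
[3.90884516e-01 2.09268385e-05 1.00000000e-01] lane y 0.01305509769979662
```

13 mm left to the centre line; push on by 13 mm, then back off.

>>> {"op": "step_arm", "data": {
  "plan": [
    [[0, 0.006, 0], [0, 0, 0]],
    [[0, 0.011, 0], [0, 0, 0]],
    [[0, 0.013, 0], [0, 0, 0]],
    [[0, 0.013, 0], [0, 0, 0]],
    [[0, 0.0, 0], [0, 0, 0]]
  ]
}}

```text
time_s: 13.85
eef_pos: [0.3989, 0.0709, 0.0617]
eef_rot: [0.0, 1.0, -0.021, 0.0]
wrist_force: [-0.4, 0.4, 0.2]
opening: 1.0
```

>>> {"op": "step_arm", "data": {
  "plan": [
    [[0, -0.03, 0], [0, 0, 0]],
    [[0, -0.07, 0], [0, 0, 0]],
    [[0, -0.12, -0.02], [0, 0, 0]],
    [[0, -0.16, -0.06], [0, 0, 0]],
    [[0, -0.2, -0.1], [0, 0, 0]]
  ]
}}

```text
time_s: 14.35
eef_pos: [0.4052, 0.2612, 0.1504]
eef_rot: [0.001, 1.0, -0.02, -0.001]
wrist_force: [1.4, 0.3, -0.2]
opening: 1.004
```

>>> {"op": "step_arm", "data": {
  "plan": [
    [[0, -0.04, -0.02], [0, 0, 0]],
    [[0, -0.06, -0.03], [0, 0, 0]],
    [[0, -0.06, -0.03], [0, 0, 0]],
    [[0, -0.06, -0.03], [0, 0, 0]],
    [[0, -0.06, -0.03], [0, 0, 0]]
  ]
}}

```text
time_s: 14.85
eef_pos: [0.4079, 0.3183, 0.1785]
eef_rot: [0.001, 1.0, -0.021, -0.001]
wrist_force: [0.2, -0.5, -0.9]
opening: 1.003
```

```bash
python3 - <<'E'
from h import *
snap('top','t13.png'); snap('side','s13.png')
goto([[.395,.058,.06]],-2)
E
```

```text
t 14.95 p [0.4082 0.3183 0.1787] yaw -2.4 F [-0.2 -0.4  0.9]
[-0.0021, 0.2604, 0.1191] [0.07, 0.1, -0.4]
```

View pics/t13.png

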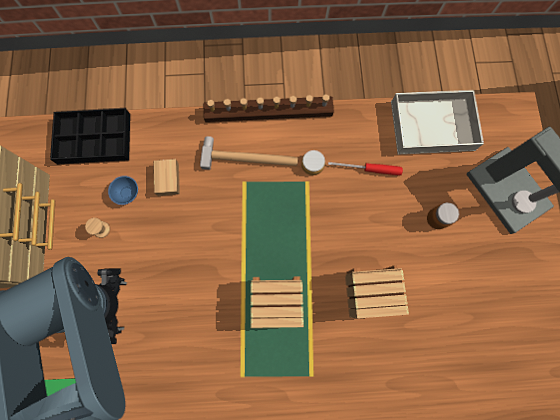

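View pics/s13.png

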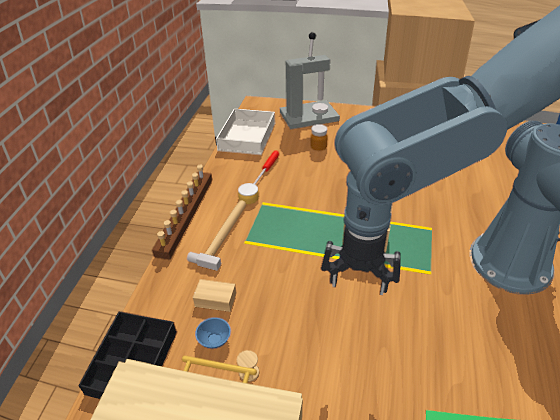

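```bash
python3 - <<'E'
from h import *
for n,p in [('st',(276.8,304)),('pl',(379,292.5))]:
    c=at('top',p,.1); d=c-np.array([.467,-.0169,.1]);print(n,c.round(3),'lane x,y',round(d[0]*.9987-d[1]*.0505,3),round(d[1]*.9987+d[0]*.0505,3))
ticket.hand_in()
E
```

```text
st [ 0.392 -0.012  0.1  ] lane x,y -0.075 0.001
pl [ 0.405 -0.252  0.1  ] lane x,y -0.05 -0.238
the job is handed in; nothing more can be done
```

I tipped both crates towards the robot by pushing near the top of their far faces. The left one was the stamped crate, so I pushed it sideways on its side onto the green lane. The job was handed in at about 15 s of the 67 s allowed; no verdict comes back.

My last checks, from the final overhead picture:
- **Stamped crate:** its centre is about 1 mm off the lane's centre line and 75 mm from the lane's middle lengthways.
- **Bare crate:** it lies on its side 238 mm from the lane's centre line. Tipping moved it about 140 mm by that measurement, under the 200 mm limit.
- **Everything else:** the other things on the bench look unmoved by eye, and the gripper was clear with no contact force.

Two checks were weaker than I would like:
- I identified the stamp from a partial wrist-camera view only. An arc of red showed on the left crate's base, and a similar view of the right crate showed bare wood. I did not take a full view of either base.
- In the last side picture the arm hid the stamped crate, so its final pose rests on the overhead view alone.

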